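Find the heavy side of a six-knob handwheel and hold it down

TASK

The six-knob feed handwheel of our drill press is out of balance, but it looks the same all round and its stiff bearing lets it stay wherever it is left. Turn it by hand by its orange knobs, feel which side is heavy, and bring that heavy side to the bottom, over the red pointer, ready for marking. Finish still gripping an upper knob and holding the wheel still with its heavy side straight down; leave the other things on the bench where they are.

Things in the scene. Friction and masses are not known exactly. Their poses are not given: they have to be found in the camera images.
- axle (a point): Centre of the handwheel, on its level axle, 140 mm above the bench; fixed to the stand, does not turn with the wheel. y runs along the axle towards the bearing post, z up, x in the plane of the wheel. The wheel: a grey disc 96 mm in diameter, 26 mm thick (hub 36 mm), with six equal spokes 60 degrees apart, each 9 mm thick and ending in an orange ball knob.
- wheel (a joint): Turn of the handwheel in rad; it grows as the top moves towards +x of axle. At 0 (and every pi/3) one knob stands straight up. It says nothing of the heavy side. The wheel turns both ways for several turns. The bearing has a constant drag of 0.28 N m against the motion, more than the heavy side can pull, so the wheel stays where it is left.
- top (a point): Where the centre of a knob is when its spoke stands straight up: 74 mm above the axle (fixed in space, axes as axle). Knobs are balls 22 mm in diameter, centred in the wheel's mid-plane 74 mm from the axle. Grip or push one across the spoke (along the wheel's turn), fingers pointing at the axle, tips 52 to 62 mm from it, opened at most 60 mm to clear the next knobs.
- pointer (a point): Tip of the red pointer on the stand's base straight under the wheel, 46 mm above the bench: the heavy side must end here. A heavy plug hidden in the disc, 34 mm from the axle, gives a gravity moment about the axle of 0.15 to 0.21 N m when level with it. Where it is cannot be seen, differs each time and need not line up with a spoke; it never starts within 30 degrees of the bottom.
- bearing (a point): Centre of the green bearing housing on the axle, 75 mm from the wheel's mid-plane (+y), 42 mm in diameter, on a post 36 mm wide; post and housing begin 58 mm from the mid-plane and rise 21 mm above the axle. On the other side the axle ends 22 mm from the mid-plane. Above the wheel a gripper has free room to lean 45 degrees either way about the axle.
- stand: The fixed bearing stand; origin on the bench straight below the wheel's centre, axes as axle. Steel base plate 130 mm (x) by 170 mm (y, from -55 to +115 mm), 16 mm thick.
- sprayer_mid (a point): Bystander: white bottle, 40 mm in diameter, 120 mm tall, standing; point half-way up. Leave it alone.
- driver_grip (a point): Bystander: yellow-handled screwdriver lying on the bench; point in its handle, x towards its tip. Leave it alone.
- padbox_mid (a point): Bystander: clear compartment box, 110 x 80 x 30 mm; point at its centre. Leave it alone.
Not all that is in view belongs to the job. Of the things that look like the stand, the largest one is meant.

How it is judged (in metres and radians):
At the end, for the whole second after the job is handed in: The handwheel's heavy side points straight down to within about 17 degrees, the wheel stands still, and the fingers still hold it with at least 4 N (z of plug in the frame of axle below -0.0325 m and contact force between the fingers and wheel above 4 N and linear speed of wheel below 0.01 m/s and angular speed of wheel below 0.08 rad/s); the arm keeps its last pose, push and grip.
It fails at once if the bottle is moved more than 25 mm (distance of sprayer_mid from where it was at the start of the episode above 0.025 m).
It fails at once if the screwdriver is moved more than 25 mm (distance of driver_grip from where it was at the start of the episode above 0.025 m).
It fails at once if the compartment box is moved more than 25 mm (distance of padbox_mid from where it was at the start of the episode above 0.025 m).
It also fails if it takes over 72 s, if anything falls off the work surface, if the arm or the gripper's body presses on something with over 40 N, if the wrist force passes 120 N, or if a joint passes its speed limit or range.

ROBOT

A 6-joint arm with a two-finger parallel gripper is mounted at the origin on the work surface. World frame = base frame: x ahead of the robot, y to its left, z up, the work surface at z = 0. Lengths are in m, angles in degrees, forces in N, time in s.
With the tool pointing down it reaches from about 0.4 to 0.825 m from the base axis. Payload 7 kg.
Tool frame: the origin (TCP) lies at the very end of the fingers, on their centre line; the grasp point (between the pads) lies behind it (r.grasp_offset is the z of the grasp point in the tool frame, in m); z points along the fingers, y is the direction in which the jaws open and shut (so a half turn about z gives the same grasp; the last joint's range is limited). The gripper opens to 88 mm and grips with 3 to 60 N. Pads are 19 mm wide; open, the fingers measure 130 mm over their backs; the gripper's body (78 mm by 193 mm) begins 47 mm behind the grasp point.
Start: joints at [16.507, 20.546, 0.682, 0, -70.136, -16.507], TCP at [0.675, -0, 0.227] pointing down, gripper open.
Joint ranges: [-176.03, 176.03], [-82.01, 121.73], [-58.28, 71.71], [-173.87, 95.51], [-174.79, -0.11], [-173.66, 173.66]. Speed limits (degrees/s): [136.94, 136.94, 172.46, 180, 180, 180].

INTERFACE

Orientations are given as [roll, pitch, yaw] about the fixed x, y, z axes, in that order (R = Rz(yaw) Ry(pitch) Rx(roll)).
In Python, from plant import r gives the robot as it stands. The module is installed in compiled form; this text tells all that it offers.
- The arm moves only by the tool servo_tool, never from a script. Its argument "targets" is a list of rows, each an object of numbers: "dx", "dy", "dz": the shift along the world's x, y, z in cm; "spin": the turn about the world's z in rad; "grip": the opening in per cent of the stroke, from 0 (shut) to 100 (fully open). A call has exactly 10 rows; each row is the pose to reach, as a shift and turn from the pose commanded when the call began; what a row does not reach only later rows make up. A row lasts 1/12 s, in which the tool goes at most 41.7 mm and 7.16 degrees, less where a joint would pass 70% of its speed; a pose out of reach is approached as far as the arm can. A call with a gripper value outside its range is refused whole. The fingers move at their own pace and stop on an object; "squeeze" is the grip in N (left out, the last holds). Time passes only in rows, so rows that repeat a pose let the fingers close, or fill a call up. It gives the time, the measured TCP pose, the force and the opening at its end, in the units of the state.
- r.get_state(): the state, without advancing time (a new reading comes with each control period).
- r.capture(name): name is "scene" or "side" or "wrist"; returns the picture (400x640x3 uint8, blue, green, red); there is no depth.
- r.get_calibration(name): a dict with "K" (3x3 intrinsics, pixels), "extrinsics" (4x4, takes a point from camera to world coordinates). Camera axes: x right, y down, z forward; pixel columns grow to the right and rows downward; lengths in m; the calibration is good to about 2 mm. A picture is of the moment at which its call begins: read the wrist's pose just before it. get_calibration takes no time and is no camera call; for the wrist camera it gives the pose at the moment of the call.
- r.close_job(): hands the job in, once; it reports no verdict.
Trained networks look in the newest picture that a camera, given by its name, has taken for a name from the list of things; names that differ only in an ending like _2 or _b are one class to them, and where a whole thing is asked for, a point or a joint stands for the part that bears it (a point fixed in the world has none). Each returns a list of dicts, best first, with "p" (0 to 1); they miss things now and then, are a little off and sometimes report something else, mostly with a low value. They report only what shows in the picture. A call takes as long as a camera call. They do not tell look-alikes from the thing itself.
- r.cut_out(name, camera): "mask" (400x640 bool, what is visible of it) and "extent" ([left, top, right, bottom] in pixels, round what is visible of it).
The state is a dict: "time_s": time; "joints": joint angles; "qd": joint speeds; "joint_torque": joint torques, N m; "tcp_pos": TCP position; "eef_rot": TCP orientation; "contact_force": force on the tool from outside, world axes, zero at the start; "moment": the same for the moment, N m; "gripper_width": finger opening in m.
Only numpy, scipy, OpenCV 4.12 (cv2) and the standard library are available. Lean on these libraries where they do the work, as an engineer would, in place of code of your own. Each camera call takes 0.05 s, during which the arm holds its last target. There are 200 camera calls.

## Working session

There is one attempt and no reset: what is moved stays moved. The work goes in short steps, Python scripts to look and compute and a tool call to move; the robot and the scene stay as the last step left them, time stands still between calls to the robot, and variables do not carry over. Pictures are saved under pics/ and viewed, about 8 in all and at most 12, crops included, and the job is handed in when it is done.

Besides the shell and the picture viewer there is one more tool, called after "Emit:" as name(argument=value, ...), one argument or row to a line, values as JSON. servo_tool: Moves the arm, as the interface text tells. Its arguments: {"type":"object","properties":{"targets":{"type":"array"},"squeeze":{"type":"number"}},"required":["targets"]}

```bash
mkdir -p pics; cat > h.py <<'E'
from plant import r
import cv2, numpy as np
def tri(pts):
    # pts: list of (cam,u,v) -> world point
    A=[];b=[]
    for c,u,v in pts:
        C=r.get_calibration(c);K=np.array(C["K"]);T=np.array(C["extrinsics"])
        d=T[:3,:3]@np.linalg.inv(K)@[u,v,1];d/=np.linalg.norm(d);P=np.eye(3)-np.outer(d,d)
        A.append(P);b.append(P@T[:3,3])
    A=np.vstack(A);b=np.hstack(b);x=np.linalg.lstsq(A,b,rcond=None)[0]
    return x,np.linalg.norm(A@x-b)
def proj(c,p):
    C=r.get_calibration(c);T=np.linalg.inv(np.array(C["extrinsics"]));q=T@np.r_[p,1];q=np.array(C["K"])@q[:3];return q[:2]/q[2]
E
python3 - <<'E'
from h import *
ims=[]
for c in("scene","side"):
    im=r.capture(c).copy();cv2.imwrite(f"pics/{c}0.png",im)
    for n in("wheel","stand","bearing","sprayer_mid","driver_grip","padbox_mid"):
        for d in r.cut_out(n,c): print(c,n,round(d["p"],2),d["extent"])
print(r.get_state(), r.grasp_offset)
for c in("scene","side"):print(np.round(r.get_calibration(c)["extrinsics"],3))
E
```

```text
scene wheel 0.64 [288.5, 136.6, 300.2, 147.4]
scene stand 0.94 [235.6, 202.7, 288.7, 257.6]
scene stand 0.78 [284.7, 215.6, 351.4, 309.3]
scene stand 0.75 [283.2, 136.1, 320.8, 172.7]
scene bearing 0.89 [284.4, 134.1, 328.0, 170.5]
scene bearing 0.69 [238.1, 206.5, 285.0, 254.9]
scene bearing 0.66 [282.1, 219.2, 352.1, 306.7]
scene sprayer_mid 0.76 [368.1, 285.2, 380.9, 319.3]
scene padbox_mid 0.87 [167.2, 199.9, 210.2, 232.1]
side wheel 0.93 [305.7, 152.1, 336.9, 200.3]
side wheel 0.82 [375.0, 193.0, 394.2, 229.1]
side wheel 0.68 [319.0, 287.5, 354.1, 336.6]
side wheel 0.19 [385.1, 272.9, 445.6, 305.3]
side stand 0.97 [297.3, 281.8, 364.6, 365.9]
side stand 0.89 [285.6, 148.0, 347.7, 225.7]
side stand 0.59 [354.0, 192.9, 397.9, 248.6]
side bearing 0.91 [295.3, 284.1, 363.8, 365.7]
side bearing 0.71 [285.4, 153.2, 347.1, 224.0]
side bearing 0.6 [351.0, 192.5, 401.3, 252.1]
side sprayer_mid 0.76 [272.1, 164.9, 284.5, 192.8]
side driver_grip 0.92 [385.7, 272.4, 444.9, 304.2]
side driver_grip 0.71 [305.4, 150.1, 340.5, 200.3]
side driver_grip 0.3 [283.8, 151.4, 347.4, 226.2]
side padbox
[... 324 characters left out ...]
09003]), 'joint_torque': array([ 8.47206102e-04, -5.82157695e+01,  2.93248576e+01,  7.00139567e+00,
        1.24838940e-02, -4.37121776e-05]), 'tcp_pos': array([ 6.74974768e-01, -3.52920082e-05,  2.26593312e-01]), 'eef_rot': array([-1.79996721e+02,  2.23307478e-04, -8.99981773e+01]), 'contact_force': array([-0.04239593,  0.26945086, -0.53584405]), 'moment': array([0.02859488, 0.04272209, 0.00412862]), 'gripper_width': 0.08798258364642932} -0.0188
[[-0.663  0.535 -0.524  1.061]
 [ 0.749  0.469 -0.468  0.561]
 [-0.004 -0.703 -0.711  0.986]
 [ 0.     0.     0.     1.   ]]
[[ 0.703 -0.389  0.596 -0.282]
 [-0.711 -0.353  0.608 -0.735]
 [-0.026 -0.851 -0.525  0.801]
 [ 0.     0.     0.     1.   ]]
```

View pics/scene0.png

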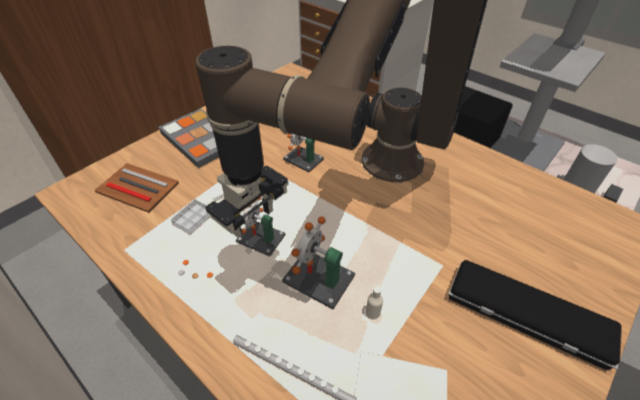

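View pics/side0.png

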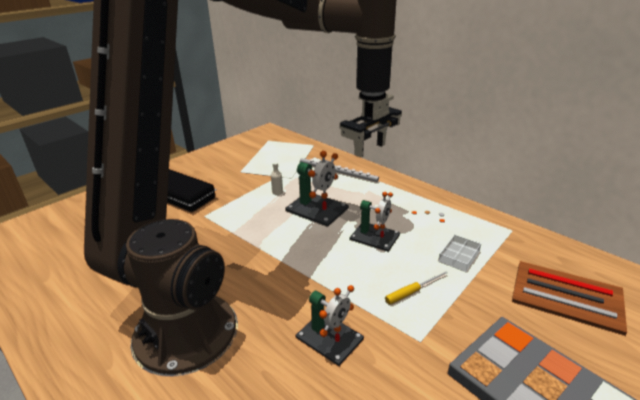

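```bash
python3 - <<'E'
from h import *
a=cv2.imread("pics/scene0.png")[205:315,270:395];b=cv2.imread("pics/side0.png")[140:235,265:360]
a=cv2.resize(a,None,fx=5,fy=5,interpolation=3);b=cv2.resize(b,None,fx=6,fy=6,interpolation=3)
cv2.imwrite("pics/ca.png",a);cv2.imwrite("pics/cb.png",b)
# orange blobs and green/plate
for c in("scene","side"):
    im=cv2.imread(f"pics/{c}0.png");h=cv2.cvtColor(im,cv2.COLOR_BGR2HSV)
    m=((h[...,0]>=4)&(h[...,0]<=14)&(h[...,1]>170)&(h[...,2]>90)).astype(np.uint8)
    n,l,s,ce=cv2.connectedComponentsWithStats(m)
    for i in range(1,n):
        if s[i,4]>5: print(c,s[i],ce[i].round(1))
E
```

```text
scene [178 117  16  10  94] [185.5 121.6]
scene [288 135   3   2   6] [289.  135.5]
scene [189 145  19  12 124] [198.  150.5]
scene [106 182   5   4   6] [107.7 183. ]
scene [319 217   5   6  24] [321.  219.7]
scene [306 223   6   7  32] [308.3 226. ]
scene [252 225   3   3   6] [253.3 226.3]
scene [242 230   4   3  10] [243.5 230.8]
scene [292 250   7   6  32] [295.2 252.4]
scene [184 261   4   3  11] [185.4 261.9]
scene [308 261   5   5  15] [309.9 263.1]
scene [293 267   7   7  37] [295.8 269.9]
scene [208 273   4   4  13] [209.4 274.6]
side [320 151   7   6  33] [323.  153.4]
side [332 153   6   6  24] [334.7 155.5]
side [309 171   6   5  22] [311.3 173. ]
side [335 175   2   3   6] [335.5 176. ]
side [310 192   6   5  21] [312.4 193.8]
side [383 193   4   3  10] [384.5 193.8]
side [388 193   4   3   8] [389.8 194. ]
side [322 194   5   3   9] [324.1 194.8]
side [375 209   5   4  14] [377.2 210.4]
side [440 220   4   2   7] [441.7 220.4]
side [374 225   5   4  17] [375.9 226.4]
side [380 225   4   2   6] [381.8 225.5]
side [ 513  262  113   70 2858] [571.8 296.4]
side [348 286   5   5  19] [350.2 287.8]
side [334 289   6   6  29] [336.8 291.2]
side [350 304   4   6  16] [351.4 306.9]
side [319 310   8   8  46] [322.5 313.5]
side [495 323  38  28 564] [513.5 336.4]
side [335 327   5   4  11] [337.5 328.5]
side [320 329   7   7  41] [322.8 332.2]
side [541 352  39  31 608] [560.  366.4]
```

View pics/ca.png

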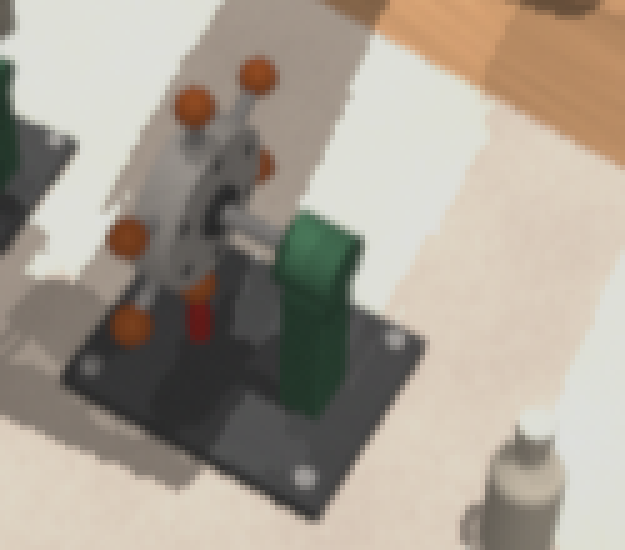

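View pics/cb.png

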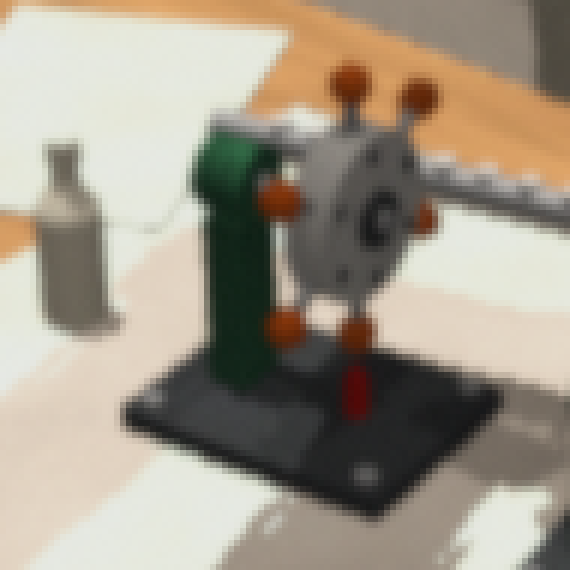

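```bash
cat >> h.py <<'E'
from scipy.optimize import least_squares, linear_sum_assignment
def axle_R(yaw):
    c,s=np.cos(yaw),np.sin(yaw);return np.array([[c,-s,0],[s,c,0],[0,0,1]])
def knobs(p):
    x,y,yaw,th=p;t=th+np.arange(6)*np.pi/3
    L=np.c_[.074*np.sin(t),0*t,.074*np.cos(t)];return L@axle_R(yaw).T+[x,y,.14]
E
python3 - <<'E'
from h import *
D={"scene":[(321,219.7),(308.3,226),(295.2,252.4),(295.8,269.9)],"side":[(323,153.4),(334.7,155.5),(311.3,173),(312.4,193.8),(324.1,194.8)]}
def f(p):
    o=[]
    for c,d in D.items():
        q=np.array([proj(c,k) for k in knobs(p)]);d=np.array(d)
        i,j=linear_sum_assignment(np.linalg.norm(d[:,None]-q[None],axis=2));o.append((d[i]-q[j]).ravel())
    o=np.hstack(o)
    return o
x0,e=tri([("scene",309,244),("side",324,174)]);print(x0,e)
best=[]
for yaw in np.arange(-3.1,3.1,.4):
  for th in np.arange(-.5,.5,.25):
    s=least_squares(f,[x0[0],x0[1],yaw,th]);best.append((s.cost,s.x))
best.sort(key=lambda t:t[0])
for c,x in best[:60:6]: print(c,x.round(4),proj("scene",[*x[:2],.14]+axle_R(x[2])@[0,.075,0]).round())
x=best[0][1];print(f(x).round(1))
print("extra",proj("scene",knobs(x)[0]))
E
```

```text
[0.58529042 0.10736815 0.14335619] 0.0013507111064019728Traceback (most recent call last):
  File "<stdin>", line 14, in <module>
    return func(*args, **kwargs)
    result = trf(vector_fun.fun, vector_fun.jac, x0, f0, J0, lb, ub, ftol, xtol,
                 gtol, max_nfev, x_scale, loss_function, tr_solver,
                 tr_options.copy(), verbose, callback=callback_wrapped)
    return trf_no_bounds(
        fun, jac, x0, f0, J0, ftol, xtol, gtol, max_nfev, x_scale,
        loss_function, tr_solver, tr_options, verbose, callback=callback)
    J = jac(x)
    self._update_jac()
    ~~~~~~~~~~~~~~~~^^
    self.J = self.jac_wrapped(xp_copy(self.x), f0=self.f)
             ~~~~~~~~~~~~~~~~^^^^^^^^^^^^^^^^^^^^^^^^^^^^
    J, dct = approx_derivative(
             ~~~~~~~~~~~~~~~~~^
        self.fun,
        ^^^^^^^^^
    ...<2 lines>...
        **self.finite_diff_options,
        ^^^^^^^^^^^^^^^^^^^^^^^^^^^
    )
    ^
    J, _nfev = _dense_difference(fun_wrapped, x0, f0, h,
               ~~~~~~~~~~~~~~~~~^^^^^^^^^^^^^^^^^^^^^^^^
                             use_one_sided, method,
                             ^^^^^^^^^^^^^^^^^^^^^^
                             mf)
                             ^^^
    df = [f_eval - f0 for f_eval in f_evals]
                                    ^^^^^^^
    f = np.atleast_1d(self.fun(x, *self.args, **self.kwargs))
                      ~~~~~~~~^^^^^^^^^^^^^^^^^^^^^^^^^^^^^^
    return np.atleast_1d(self.fun(x))
                         ~~~~~~~~^^^
    return self.f(x, *self.args, **self.kwargs)
           ~~~~~~^^^^^^^^^^^^^^^^^^^^^^^^^^^^^^
  File "<stdin>", line 6, in f
  File "h.py", line 13, in proj
    C=r.get_calibration(c);T=np.linalg.inv(np.array(C["extrinsics"]));q=T@np.r_[p,1];q=np.array(C["K"])@q[:3];return q[:2]/q[2]
ValueError: time passes only in moves, steps and waits
```

```bash
cat >> h.py <<'E'
_C={}
def proj(c,p):
    if c not in _C:
        C=r.get_calibration(c);_C[c]=(np.array(C["K"]),np.linalg.inv(np.array(C["extrinsics"])))
    K,T=_C[c];q=K@(T@np.r_[p,1])[:3];return q[:2]/q[2]
E
cat > fit.py <<'E'
from h import *
D={"scene":[(321,219.7),(308.3,226),(295.2,252.4),(295.8,269.9)],"side":[(323,153.4),(334.7,155.5),(311.3,173),(312.4,193.8),(324.1,194.8)]}
def f(p):
    o=[]
    for c,d in D.items():
        q=np.array([proj(c,k) for k in knobs(p)]);d=np.array(d)
        i,j=linear_sum_assignment(np.linalg.norm(d[:,None]-q[None],axis=2));o.append((d[i]-q[j]).ravel())
    return np.hstack(o)
best=[]
for yaw in np.arange(0,2,.4):
  for th in (-.5,-.25,0,.25):
    s=least_squares(f,[.585,.107,yaw,th]);best.append((s.cost,s.x))
best.sort(key=lambda t:t[0])
for c,x in best[:8]: print(c,x.round(4),proj("scene",[*x[:2],.14]+axle_R(x[2])@[0,.075,0]).round())
x=best[0][1];print(f(x).round(1))
for l in ([-.065,-.055,.016],[.065,-.055,.016],[.065,.115,.016],[-.065,.115,.016]):
    p=[*x[:2],0]+axle_R(x[2])@l;print(l,proj("scene",p).round(1),proj("side",p).round(1))
E
python3 fit.py; python3 -c "from h import *;print(r.get_state()['time_s'])"
```

```text
0.8683403384326166 [ 0.5851  0.1074  0.1786 -0.0187] [333. 257.]
0.8683403384326294 [0.5851 0.1074 3.3202 0.0187] [285. 234.]
0.8683403384326884 [ 0.5851  0.1074  0.1786 -0.0187] [333. 257.]
0.8683403384326921 [ 0.5851  0.1074  0.1786 -0.0187] [333. 257.]
0.8683403384327054 [ 0.5851  0.1074  0.1786 -0.0187] [333. 257.]
0.8683403384327135 [ 0.5851  0.1074  0.1786 -0.0187] [333. 257.]
0.8683403384327333 [ 0.5851  0.1074  0.1786 -0.0187] [333. 257.]
0.8683403384327466 [ 0.5851  0.1074  0.1786 -0.0187] [333. 257.]
[-0.2 -0.5 -0.2 -0.4  0.2 -0.2 -0.1 -0.  -0.1 -0.3  0.2 -0.7 -0.2 -0.3
 -0.1 -0.6 -0.2 -0.3]
[-0.065, -0.055, 0.016] [305.4 248. ] [327.5 223.1]
[0.065, -0.055, 0.016] [280.9 279.4] [349.  204.1]
[0.065, 0.115, 0.016] [333.  307.4] [307.  190.2]
[-0.065, 0.115, 0.016] [355.3 272.4] [284.2 207.3]
0.7
```

Emit:
servo_tool(
  targets=[
    {"dz": 3, "grip": 57},
    {"dx": -3, "dy": 3.6, "dz": 4, "spin": 0.06, "grip": 57},
    {"dx": -6, "dy": 7.2, "dz": 4, "spin": 0.12, "grip": 57},
    {"dx": -9, "dy": 10.74, "dz": 4, "spin": 0.1786, "grip": 57},
    {"dx": -9, "dy": 10.74, "dz": 4, "spin": 0.1786, "grip": 57},
    {"dx": -9, "dy": 10.74, "dz": 4, "spin": 0.1786, "grip": 57},
    {"dx": -9, "dy": 10.74, "dz": 4, "spin": 0.1786, "grip": 57},
    {"dx": -9, "dy": 10.74, "dz": 4, "spin": 0.1786, "grip": 57},
    {"dx": -9, "dy": 10.74, "dz": 4, "spin": 0.1786, "grip": 57},
    {"dx": -9, "dy": 10.74, "dz": 4, "spin": 0.1786, "grip": 57},
  ],
  squeeze=20,
)

```text
validation failed for argument at $.ta...
```

Emit:
servo_tool(
  targets=[
    {"dx": 0, "dy": 0, "dz": 3, "spin": 0, "grip": 57},
    {"dx": -3, "dy": 3.6, "dz": 4, "spin": 0.06, "grip": 57},
    {"dx": -6, "dy": 7.2, "dz": 4, "spin": 0.12, "grip": 57},
    {"dx": -9, "dy": 10.74, "dz": 4, "spin": 0.1786, "grip": 57},
    {"dx": -9, "dy": 10.74, "dz": 4, "spin": 0.1786, "grip": 57},
    {"dx": -9, "dy": 10.74, "dz": 4, "spin": 0.1786, "grip": 57},
    {"dx": -9, "dy": 10.74, "dz": 4, "spin": 0.1786, "grip": 57},
    {"dx": -9, "dy": 10.74, "dz": 4, "spin": 0.1786, "grip": 57},
    {"dx": -9, "dy": 10.74, "dz": 4, "spin": 0.1786, "grip": 57},
    {"dx": -9, "dy": 10.74, "dz": 4, "spin": 0.1786, "grip": 57},
  ],
  squeeze=20,
)

```text
time_s: 1.53
tcp_pos: [0.5854, 0.1067, 0.2662]
eef_rot: [180.0, -0.0, -79.8]
contact_force: [0.1, -0.7, -0.0]
gripper_width: 0.0499
```

Emit:
servo_tool(
  targets=[
    {"dx": 0, "dy": 0.03, "dz": -2.5, "spin": 0, "grip": 57},
    {"dx": 0, "dy": 0.03, "dz": -4.5, "spin": 0, "grip": 57},
    {"dx": 0, "dy": 0.03, "dz": -6.4, "spin": 0, "grip": 57},
    {"dx": 0, "dy": 0.03, "dz": -6.4, "spin": 0, "grip": 57},
    {"dx": 0, "dy": 0.03, "dz": -6.4, "spin": 0, "grip": 29},
    {"dx": 0, "dy": 0.03, "dz": -6.4, "spin": 0, "grip": 29},
    {"dx": 0, "dy": 0.03, "dz": -6.4, "spin": 0, "grip": 29},
    {"dx": 0, "dy": 0.03, "dz": -6.4, "spin": 0, "grip": 29},
    {"dx": 0, "dy": 0.03, "dz": -6.4, "spin": 0, "grip": 29},
    {"dx": 0, "dy": 0.03, "dz": -6.4, "spin": 0, "grip": 29},
  ],
)

```text
time_s: 2.37
tcp_pos: [0.5852, 0.1078, 0.2032]
eef_rot: [-179.9, 0.0, -79.8]
contact_force: [-0.3, -0.0, -0.3]
gripper_width: 0.0254
```

```bash
python3 - <<'E'
from h import *
b=r.capture("side")[110:235,265:390];a=r.capture("scene")[180:305,250:375]
cv2.imwrite("pics/v1.png",np.hstack([cv2.resize(b,None,fx=3,fy=3,interpolation=3),cv2.resize(a,None,fx=3,fy=3,interpolation=3)]))
s=r.get_state();print(s["tcp_pos"],s["contact_force"],s["moment"],s["gripper_width"])
# arc table: commands in cm relative to top, world dx,dy,dz
for d in range(-30,31,5):
    t=np.radians(d);x=7.4*np.sin(t);print(d,round(x*np.cos(.1786),2),round(x*np.sin(.1786),2),round(7.4*np.cos(t)-7.4,2))
E
```

```text
[0.58503904 0.1077608  0.20292086] [-0.20788697 -0.11173727  0.4584701 ] [ 0.02933773  0.0430368  -0.03128995] 0.025328718083520906
-30 -3.64 -0.66 -0.99
-25 -3.08 -0.56 -0.69
-20 -2.49 -0.45 -0.45
-15 -1.88 -0.34 -0.25
-10 -1.26 -0.23 -0.11
-5 -0.63 -0.11 -0.03
0 0.0 0.0 0.0
5 0.63 0.11 -0.03
10 1.26 0.23 -0.11
15 1.88 0.34 -0.25
20 2.49 0.45 -0.45
25 3.08 0.56 -0.69
30 3.64 0.66 -0.99
```

View pics/v1.png

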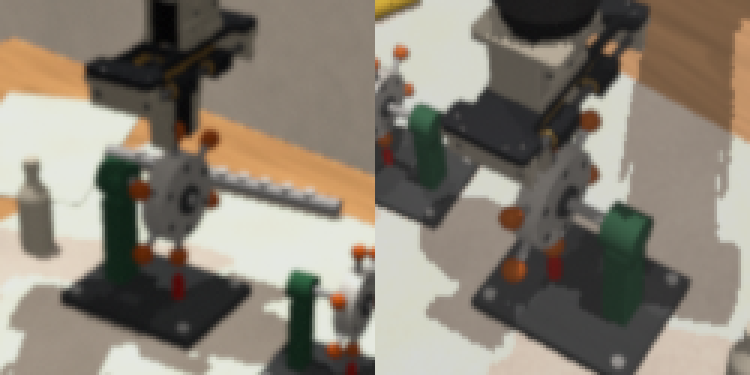

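Emit:
servo_tool(
  targets=[
    {"dx": 0.16, "dy": 0.03, "dz": 0, "spin": 0, "grip": 29},
    {"dx": 0.32, "dy": 0.06, "dz": -0.01, "spin": 0, "grip": 29},
    {"dx": 0.47, "dy": 0.08, "dz": -0.02, "spin": 0, "grip": 29},
    {"dx": 0.63, "dy": 0.11, "dz": -0.03, "spin": 0, "grip": 29},
    {"dx": 0.79, "dy": 0.14, "dz": -0.04, "spin": 0, "grip": 29},
    {"dx": 0.95, "dy": 0.17, "dz": -0.06, "spin": 0, "grip": 29},
    {"dx": 1.1, "dy": 0.2, "dz": -0.09, "spin": 0, "grip": 29},
    {"dx": 1.26, "dy": 0.23, "dz": -0.11, "spin": 0, "grip": 29},
    {"dx": 1.42, "dy": 0.26, "dz": -0.14, "spin": 0, "grip": 29},
    {"dx": 1.57, "dy": 0.28, "dz": -0.17, "spin": 0, "grip": 29},
  ],
)

```text
time_s: 3.3
tcp_pos: [0.6009, 0.1105, 0.2008]
eef_rot: [-180.0, 0.0, -79.8]
contact_force: [-1.4, 0.3, 0.3]
gripper_width: 0.0254
```

```bash
python3 - <<'E'
from h import *
for i in range(3):
    s=r.get_state();print(s["time_s"],s["tcp_pos"],s["contact_force"],s["moment"],s["gripper_width"])
E
```

```text
3.3 [0.60087623 0.11053931 0.2007983 ] [-1.44783023  0.29051651  0.30521152] [-0.06105431  0.58365236  0.02646215] 0.02535264771731216
3.3 [0.60087623 0.11053931 0.2007983 ] [-1.44783023  0.29051651  0.30521152] [-0.06105431  0.58365236  0.02646215] 0.02535264771731216
3.3 [0.60087623 0.11053931 0.2007983 ] [-1.44783023  0.29051651  0.30521152] [-0.06105431  0.58365236  0.02646215] 0.02535264771731216
```

Emit:
servo_tool(
  targets=[
    {"dx": 0.15, "dy": 0.03, "dz": -0.03, "spin": 0, "grip": 29},
    {"dx": 0.3, "dy": 0.05, "dz": -0.07, "spin": 0, "grip": 29},
    {"dx": 0.46, "dy": 0.08, "dz": -0.11, "spin": 0, "grip": 29},
    {"dx": 0.61, "dy": 0.11, "dz": -0.15, "spin": 0, "grip": 29},
    {"dx": 0.76, "dy": 0.14, "dz": -0.2, "spin": 0, "grip": 29},
    {"dx": 0.92, "dy": 0.17, "dz": -0.25, "spin": 0, "grip": 29},
    {"dx": 1.07, "dy": 0.19, "dz": -0.31, "spin": 0, "grip": 29},
    {"dx": 1.21, "dy": 0.22, "dz": -0.37, "spin": 0, "grip": 29},
    {"dx": 1.36, "dy": 0.25, "dz": -0.44, "spin": 0, "grip": 29},
    {"dx": 1.51, "dy": 0.27, "dz": -0.52, "spin": 0, "grip": 29},
  ],
)

```text
time_s: 4.13
tcp_pos: [0.6159, 0.1132, 0.1956]
eef_rot: [180.0, -0.0, -79.8]
contact_force: [-1.6, -0.1, 0.9]
gripper_width: 0.0253
```

```bash
cat > rd.py <<'E'
from h import *
s=r.get_state();R=axle_R(.1786).T
p=R@(np.array(s["tcp_pos"])-[.5851,.1074,.14]);print(s["time_s"],"p",(p*1e3).round(1),"F",(R@s["contact_force"]).round(2),"M",(R@s["moment"]).round(3),s["gripper_width"].round(4))
E
python3 rd.py
```

```text
Traceback (most recent call last):
  File "rd.py", line 3, in <module>
    p=R@(np.array(s["tcp_pos"])-[.5851,.1074,.14]);print(s["time_s"],"p",(p*1e3).round(1),"F",(R@s["contact_force"]).round(2),"M",(R@s["moment"]).round(3),s["gripper_width"].round(4))
                                                                                                                                                           ^^^^^^^^^^^^^^^^^^^^^^^^
AttributeError: 'float' object has no attribute 'round'
```

```bash
sed -i 's/s\["gripper_width"\].round(4)/round(s["gripper_width"],4)/' rd.py; python3 rd.py
```

```text
4.1333 p [31.3  0.2 55.6] F [-1.61  0.15  0.92] M [ 0.021  0.513 -0.018] 0.0253
```

Emit:
servo_tool(
  targets=[
    {"dx": -0.15, "dy": -0.03, "dz": 0.08, "spin": 0, "grip": 29},
    {"dx": -0.3, "dy": -0.05, "dz": 0.15, "spin": 0, "grip": 29},
    {"dx": -0.44, "dy": -0.08, "dz": 0.21, "spin": 0, "grip": 29},
    {"dx": -0.59, "dy": -0.1, "dz": 0.27, "spin": 0, "grip": 29},
    {"dx": -0.75, "dy": -0.13, "dz": 0.32, "spin": 0, "grip": 29},
    {"dx": -0.9, "dy": -0.16, "dz": 0.37, "spin": 0, "grip": 29},
    {"dx": -1.05, "dy": -0.19, "dz": 0.41, "spin": 0, "grip": 29},
    {"dx": -1.21, "dy": -0.22, "dz": 0.45, "spin": 0, "grip": 29},
    {"dx": -1.36, "dy": -0.24, "dz": 0.49, "spin": 0, "grip": 29},
    {"dx": -1.51, "dy": -0.27, "dz": 0.52, "spin": 0, "grip": 29},
  ],
)

```text
time_s: 4.97
tcp_pos: [0.6026, 0.1109, 0.2023]
eef_rot: [-179.7, 0.0, -79.7]
contact_force: [7.0, -0.7, -0.1]
gripper_width: 0.0251
```

```bash
python3 rd.py
```

```text
4.9667 p [17.8  0.4 62.3] F [ 6.81 -1.9  -0.13] M [-0.411 -2.448  0.045] 0.0251
```

Emit:
servo_tool(
  targets=[
    {"dx": -0.15, "dy": -0.02, "dz": 0.03, "spin": 0, "grip": 29},
    {"dx": -0.31, "dy": -0.05, "dz": 0.06, "spin": 0, "grip": 29},
    {"dx": -0.47, "dy": -0.08, "dz": 0.08, "spin": 0, "grip": 29},
    {"dx": -0.62, "dy": -0.11, "dz": 0.11, "spin": 0, "grip": 29},
    {"dx": -0.78, "dy": -0.14, "dz": 0.13, "spin": 0, "grip": 29},
    {"dx": -0.94, "dy": -0.17, "dz": 0.14, "spin": 0, "grip": 29},
    {"dx": -1.1, "dy": -0.2, "dz": 0.15, "spin": 0, "grip": 29},
    {"dx": -1.25, "dy": -0.22, "dz": 0.16, "spin": 0, "grip": 29},
    {"dx": -1.41, "dy": -0.25, "dz": 0.17, "spin": 0, "grip": 29},
    {"dx": -1.57, "dy": -0.28, "dz": 0.17, "spin": 0, "grip": 29},
  ],
)

```text
time_s: 5.8
tcp_pos: [0.5887, 0.1086, 0.206]
eef_rot: [-179.5, 0.0, -79.7]
contact_force: [8.4, 1.7, 7.3]
gripper_width: 0.0255
```

```bash
python3 rd.py
```

```text
5.8 p [ 3.8  0.6 66. ] F [8.59 0.13 7.32] M [-0.101 -2.885 -0.005] 0.0255
```

Emit:
servo_tool(
  targets=[
    {"dx": -0.16, "dy": -0.03, "dz": 0, "spin": 0, "grip": 29},
    {"dx": -0.32, "dy": -0.06, "dz": -0.01, "spin": 0, "grip": 29},
    {"dx": -0.47, "dy": -0.08, "dz": -0.02, "spin": 0, "grip": 29},
    {"dx": -0.63, "dy": -0.11, "dz": -0.03, "spin": 0, "grip": 29},
    {"dx": -0.79, "dy": -0.14, "dz": -0.04, "spin": 0, "grip": 29},
    {"dx": -0.95, "dy": -0.17, "dz": -0.06, "spin": 0, "grip": 29},
    {"dx": -1.1, "dy": -0.2, "dz": -0.09, "spin": 0, "grip": 29},
    {"dx": -1.26, "dy": -0.23, "dz": -0.11, "spin": 0, "grip": 29},
    {"dx": -1.42, "dy": -0.26, "dz": -0.14, "spin": 0, "grip": 29},
    {"dx": -1.57, "dy": -0.28, "dz": -0.17, "spin": 0, "grip": 29},
  ],
)

```text
time_s: 6.63
tcp_pos: [0.5721, 0.1059, 0.2036]
eef_rot: [-179.6, 0.0, -79.7]
contact_force: [6.6, 1.9, 6.3]
gripper_width: 0.0254
```

```bash
python3 rd.py
```

```text
6.6333 p [-13.1   0.8  63.6] F [6.88 0.7  6.29] M [ 0.027 -2.301  0.018] 0.0254
```

Emit:
servo_tool(
  targets=[
    {"dx": -0.15, "dy": -0.03, "dz": -0.03, "spin": 0, "grip": 29},
    {"dx": -0.3, "dy": -0.05, "dz": -0.07, "spin": 0, "grip": 29},
    {"dx": -0.46, "dy": -0.08, "dz": -0.11, "spin": 0, "grip": 29},
    {"dx": -0.61, "dy": -0.11, "dz": -0.15, "spin": 0, "grip": 29},
    {"dx": -0.76, "dy": -0.14, "dz": -0.2, "spin": 0, "grip": 29},
    {"dx": -0.92, "dy": -0.17, "dz": -0.25, "spin": 0, "grip": 29},
    {"dx": -1.07, "dy": -0.19, "dz": -0.31, "spin": 0, "grip": 29},
    {"dx": -1.21, "dy": -0.22, "dz": -0.37, "spin": 0, "grip": 29},
    {"dx": -1.36, "dy": -0.25, "dz": -0.44, "spin": 0, "grip": 29},
    {"dx": -1.51, "dy": -0.27, "dz": -0.52, "spin": 0, "grip": 29},
  ],
)

```text
time_s: 7.47
tcp_pos: [0.5566, 0.1031, 0.198]
eef_rot: [-179.6, 0.0, -79.7]
contact_force: [5.4, 1.6, 4.1]
gripper_width: 0.0257
```

```bash
python3 rd.py
```

```text
7.4667 p [-28.8   0.8  58. ] F [5.58 0.58 4.15] M [ 0.057 -1.959  0.032] 0.0257
```

Emit:
servo_tool(
  targets=[
    {"dx": 0.29, "dy": 0.05, "dz": 0.13, "spin": 0, "grip": 29},
    {"dx": 0.59, "dy": 0.1, "dz": 0.24, "spin": 0, "grip": 29},
    {"dx": 0.89, "dy": 0.16, "dz": 0.35, "spin": 0, "grip": 29},
    {"dx": 1.2, "dy": 0.21, "dz": 0.44, "spin": 0, "grip": 29},
    {"dx": 1.5, "dy": 0.27, "dz": 0.51, "spin": 0, "grip": 29},
    {"dx": 1.82, "dy": 0.33, "dz": 0.58, "spin": 0, "grip": 29},
    {"dx": 2.13, "dy": 0.38, "dz": 0.63, "spin": 0, "grip": 29},
    {"dx": 2.45, "dy": 0.44, "dz": 0.66, "spin": 0, "grip": 29},
    {"dx": 2.76, "dy": 0.5, "dz": 0.68, "spin": 0, "grip": 29},
    {"dx": 3.08, "dy": 0.555, "dz": 0.69, "spin": 0, "grip": 29},
  ],
)

```text
time_s: 8.3
tcp_pos: [0.5854, 0.1078, 0.2025]
eef_rot: [180.0, -0.0, -79.8]
contact_force: [-1.0, -0.5, 1.3]
gripper_width: 0.0255
```

```bash
python3 rd.py
```

```text
8.3 p [ 0.3  0.4 62.5] F [-1.09 -0.28  1.32] M [-0.017  0.643 -0.02 ] 0.0255
```

Emit:
servo_tool(
  targets=[
    {"dx": 0.32, "dy": 0.06, "dz": -0.01, "spin": 0, "grip": 29},
    {"dx": 0.63, "dy": 0.11, "dz": -0.03, "spin": 0, "grip": 29},
    {"dx": 0.95, "dy": 0.17, "dz": -0.06, "spin": 0, "grip": 29},
    {"dx": 1.26, "dy": 0.23, "dz": -0.11, "spin": 0, "grip": 29},
    {"dx": 1.58, "dy": 0.28, "dz": -0.17, "spin": 0, "grip": 29},
    {"dx": 1.88, "dy": 0.34, "dz": -0.25, "spin": 0, "grip": 29},
    {"dx": 2.19, "dy": 0.4, "dz": -0.34, "spin": 0, "grip": 29},
    {"dx": 2.49, "dy": 0.45, "dz": -0.45, "spin": 0, "grip": 29},
    {"dx": 2.79, "dy": 0.5, "dz": -0.56, "spin": 0, "grip": 29},
    {"dx": 3.08, "dy": 0.56, "dz": -0.69, "spin": 0, "grip": 29},
  ],
)

```text
time_s: 9.13
tcp_pos: [0.6161, 0.1134, 0.1955]
eef_rot: [-180.0, -0.0, -79.8]
contact_force: [-1.6, -0.3, 1.3]
gripper_width: 0.0252
```

```bash
python3 rd.py
```

```text
9.1333 p [31.6  0.4 55.5] F [-1.62 -0.03  1.35] M [-0.026  0.52   0.008] 0.0252
```

Emit:
servo_tool(
  targets=[
    {"dx": 0.28, "dy": 0.05, "dz": -0.12, "spin": 0, "grip": 29},
    {"dx": 0.56, "dy": 0.1, "dz": -0.25, "spin": 0, "grip": 29},
    {"dx": 0.83, "dy": 0.15, "dz": -0.4, "spin": 0, "grip": 29},
    {"dx": 0.83, "dy": 0.15, "dz": -0.4, "spin": 0, "grip": 29},
    {"dx": 0.7, "dy": 0.13, "dz": -0.3, "spin": 0, "grip": 55},
    {"dx": 0.7, "dy": 0.13, "dz": -0.3, "spin": 0, "grip": 55},
    {"dx": 0.7, "dy": 0.13, "dz": -0.3, "spin": 0, "grip": 55},
    {"dx": 0.7, "dy": 0.13, "dz": 1.5, "spin": 0, "grip": 55},
    {"dx": 0.7, "dy": 0.13, "dz": 3.5, "spin": 0, "grip": 55},
    {"dx": 0.7, "dy": 0.13, "dz": 4.5, "spin": 0, "grip": 55},
  ],
)

```text
time_s: 9.97
tcp_pos: [0.6236, 0.1148, 0.2431]
eef_rot: [-179.8, 0.0, -79.7]
contact_force: [0.6, 1.0, 1.4]
gripper_width: 0.0481
```

```bash
python3 rd.py; cat > wh.py <<'E'
from h import *
import sys
x0=[.5851,.1074,.1786]; D={}
for c in("scene","side"):
    im=r.capture(c).copy();cv2.imwrite(f"pics/{c}_{sys.argv[1]}.png",im);h=cv2.cvtColor(im,cv2.COLOR_BGR2HSV)
    m=((h[...,0]>=4)&(h[...,0]<=14)&(h[...,1]>170)&(h[...,2]>90)).astype(np.uint8)
    n,l,s,ce=cv2.connectedComponentsWithStats(m);a=proj(c,[.5851,.1074,.14])
    D[c]=np.array([ce[i] for i in range(1,n) if s[i,4]>14 and np.linalg.norm(ce[i]-a)<35])
def f(t):
    return [np.minimum(np.linalg.norm(D[c][:,None]-np.array([proj(c,k) for k in knobs([*x0,np.radians(t)])])[None],axis=2).min(1),4).sum() for c in D]
T=np.arange(-30,30,.5);S=np.array([sum(f(t)) for t in T]);i=S.argmin();print({c:len(D[c]) for c in D},"theta mod60",T[i],S[i])
E
python3 wh.py a
```

```text
9.9667 p [ 39.2   0.4 103.1] F [0.76 0.85 1.4 ] M [-0.036 -0.127 -0.021] 0.0481
{'scene': 5, 'side': 4} theta mod60 -27.5 5.59896764647326
```

Emit:
servo_tool(
  targets=[
    {"dx": -2.5, "dy": -0.45, "dz": 0.5, "spin": 0, "grip": 57},
    {"dx": -5, "dy": -0.9, "dz": 0.5, "spin": 0, "grip": 57},
    {"dx": -7.14, "dy": -1.3, "dz": 0, "spin": 0, "grip": 57},
    {"dx": -7.14, "dy": -1.3, "dz": 0, "spin": 0, "grip": 57},
    {"dx": -7.14, "dy": -1.3, "dz": -2.5, "spin": 0, "grip": 57},
    {"dx": -7.14, "dy": -1.3, "dz": -4.6, "spin": 0, "grip": 57},
    {"dx": -7.14, "dy": -1.3, "dz": -4.6, "spin": 0, "grip": 29},
    {"dx": -7.14, "dy": -1.3, "dz": -4.6, "spin": 0, "grip": 29},
    {"dx": -7.14, "dy": -1.3, "dz": -4.6, "spin": 0, "grip": 29},
    {"dx": -7.14, "dy": -1.3, "dz": -4.6, "spin": 0, "grip": 29},
  ],
)

```text
time_s: 10.9
tcp_pos: [0.5523, 0.1019, 0.1958]
eef_rot: [-179.9, 0.0, -79.8]
contact_force: [-0.6, -0.9, -0.0]
gripper_width: 0.0294
```

```bash
python3 rd.py
```

```text
10.9 p [-33.3   0.4  55.8] F [-0.74 -0.77 -0.05] M [-0.037  0.04   0.011] 0.0294
```

Emit:
servo_tool(
  targets=[
    {"dx": 0.28, "dy": 0.05, "dz": 0.1, "spin": 0, "grip": 29},
    {"dx": 0.57, "dy": 0.1, "dz": 0.23, "spin": 0, "grip": 29},
    {"dx": 0.87, "dy": 0.16, "dz": 0.34, "spin": 0, "grip": 29},
    {"dx": 1.17, "dy": 0.21, "dz": 0.45, "spin": 0, "grip": 29},
    {"dx": 1.48, "dy": 0.27, "dz": 0.54, "spin": 0, "grip": 29},
    {"dx": 1.78, "dy": 0.33, "dz": 0.61, "spin": 0, "grip": 29},
    {"dx": 2.1, "dy": 0.38, "dz": 0.68, "spin": 0, "grip": 29},
    {"dx": 2.41, "dy": 0.44, "dz": 0.73, "spin": 0, "grip": 29},
    {"dx": 2.73, "dy": 0.49, "dz": 0.76, "spin": 0, "grip": 29},
    {"dx": 3.04, "dy": 0.55, "dz": 0.78, "spin": 0, "grip": 29},
  ],
)

```text
time_s: 11.73
tcp_pos: [0.5822, 0.1072, 0.2024]
eef_rot: [180.0, -0.0, -79.8]
contact_force: [-3.0, -1.1, 2.1]
gripper_width: 0.0255
```

```bash
python3 rd.py
```

```text
11.7333 p [-2.9  0.3 62.4] F [-3.1  -0.54  2.06] M [-4.500e-02  1.045e+00 -1.000e-03] 0.0255
```

Emit:
servo_tool(
  targets=[
    {"dx": 0.32, "dy": 0.06, "dz": 0.01, "spin": 0, "grip": 29},
    {"dx": 0.64, "dy": 0.12, "dz": 0, "spin": 0, "grip": 29},
    {"dx": 0.95, "dy": 0.17, "dz": -0.02, "spin": 0, "grip": 29},
    {"dx": 1.27, "dy": 0.23, "dz": -0.05, "spin": 0, "grip": 29},
    {"dx": 1.58, "dy": 0.29, "dz": -0.1, "spin": 0, "grip": 29},
    {"dx": 1.9, "dy": 0.34, "dz": -0.16, "spin": 0, "grip": 29},
    {"dx": 2.2, "dy": 0.4, "dz": -0.24, "spin": 0, "grip": 29},
    {"dx": 2.51, "dy": 0.46, "dz": -0.33, "spin": 0, "grip": 29},
    {"dx": 2.81, "dy": 0.51, "dz": -0.44, "spin": 0, "grip": 29},
    {"dx": 3.11, "dy": 0.56, "dz": -0.55, "spin": 0, "grip": 29},
  ],
)

```text
time_s: 12.57
tcp_pos: [0.6131, 0.1128, 0.1968]
eef_rot: [180.0, 0.0, -79.8]
contact_force: [-4.0, -1.0, 1.9]
gripper_width: 0.0254
```

```bash
python3 rd.py
```

```text
12.5667 p [28.6  0.3 56.8] F [-4.16 -0.25  1.9 ] M [0.006 1.074 0.008] 0.0254
```

Emit:
servo_tool(
  targets=[
    {"dx": 0.12, "dy": 0.02, "dz": -0.05, "spin": 0, "grip": 29},
    {"dx": 0.23, "dy": 0.04, "dz": -0.1, "spin": 0, "grip": 29},
    {"dx": 0.35, "dy": 0.06, "dz": -0.15, "spin": 0, "grip": 29},
    {"dx": 0.46, "dy": 0.08, "dz": -0.21, "spin": 0, "grip": 29},
    {"dx": 0.57, "dy": 0.1, "dz": -0.27, "spin": 0, "grip": 29},
    {"dx": 0.68, "dy": 0.12, "dz": -0.32, "spin": 0, "grip": 29},
    {"dx": 0.79, "dy": 0.14, "dz": -0.37, "spin": 0, "grip": 29},
    {"dx": 0.9, "dy": 0.16, "dz": -0.42, "spin": 0, "grip": 29},
    {"dx": 1.01, "dy": 0.18, "dz": -0.47, "spin": 0, "grip": 29},
    {"dx": 1.12, "dy": 0.2, "dz": -0.52, "spin": 0, "grip": 29},
  ],
)

```text
time_s: 13.4
tcp_pos: [0.6241, 0.1147, 0.1918]
eef_rot: [180.0, -0.0, -79.8]
contact_force: [-2.7, -1.1, 2.7]
gripper_width: 0.0252
```

```bash
python3 rd.py
```

```text
13.4 p [39.7  0.3 51.8] F [-2.84 -0.65  2.72] M [-0.033  1.33   0.024] 0.0252
```

Emit:
servo_tool(
  targets=[
    {"dx": -0.13, "dy": -0.02, "dz": 0.1, "spin": 0, "grip": 55},
    {"dx": -0.13, "dy": -0.02, "dz": 0.1, "spin": 0, "grip": 55},
    {"dx": -0.13, "dy": -0.02, "dz": 0.1, "spin": 0, "grip": 55},
    {"dx": -0.13, "dy": -0.02, "dz": 2, "spin": 0, "grip": 55},
    {"dx": -0.13, "dy": -0.02, "dz": 4.9, "spin": 0, "grip": 55},
    {"dx": -2.5, "dy": -0.45, "dz": 5, "spin": 0, "grip": 57},
    {"dx": -5, "dy": -0.9, "dz": 5, "spin": 0, "grip": 57},
    {"dx": -7.27, "dy": -1.31, "dz": 5, "spin": 0, "grip": 57},
    {"dx": -7.27, "dy": -1.31, "dz": 5, "spin": 0, "grip": 57},
    {"dx": -7.27, "dy": -1.31, "dz": 5, "spin": 0, "grip": 57},
  ],
)

```text
time_s: 14.23
tcp_pos: [0.551, 0.1017, 0.2426]
eef_rot: [-179.9, 0.0, -79.7]
contact_force: [-0.2, -0.8, 0.5]
gripper_width: 0.0501
```

```bash
python3 rd.py; python3 wh.py b
```

```text
14.2333 p [-34.6   0.4 102.6] F [-0.34 -0.79  0.48] M [-0.039  0.005 -0.056] 0.0501
{'scene': 4, 'side': 3} theta mod60 -29.5 4.306503465566801
```

Emit:
servo_tool(
  targets=[
    {"dx": -0.2, "dy": -0.03, "dz": -2.5, "spin": 0, "grip": 57},
    {"dx": -0.2, "dy": -0.03, "dz": -4.7, "spin": 0, "grip": 57},
    {"dx": -0.2, "dy": -0.03, "dz": -4.7, "spin": 0, "grip": 57},
    {"dx": -0.2, "dy": -0.03, "dz": -4.7, "spin": 0, "grip": 29},
    {"dx": -0.2, "dy": -0.03, "dz": -4.7, "spin": 0, "grip": 29},
    {"dx": -0.2, "dy": -0.03, "dz": -4.7, "spin": 0, "grip": 29},
    {"dx": -0.2, "dy": -0.03, "dz": -4.7, "spin": 0, "grip": 29},
    {"dx": -0.2, "dy": -0.03, "dz": -4.7, "spin": 0, "grip": 29},
    {"dx": 0, "dy": 0, "dz": -4.6, "spin": 0, "grip": 29},
    {"dx": 0.28, "dy": 0.05, "dz": -4.5, "spin": 0, "grip": 29},
  ],
)

```text
time_s: 15.17
tcp_pos: [0.5533, 0.1019, 0.1971]
eef_rot: [179.9, 0.0, -79.8]
contact_force: [-8.9, 0.4, 6.2]
gripper_width: 0.0253
```

```bash
python3 rd.py
```

```text
15.1667 p [-32.3   0.3  57.1] F [-8.67  2.    6.18] M [ 0.876  3.406 -0.018] 0.0253
```

Emit:
servo_tool(
  targets=[
    {"dx": 0.21, "dy": 0.04, "dz": 0.08, "spin": 0, "grip": 29},
    {"dx": 0.42, "dy": 0.08, "dz": 0.16, "spin": 0, "grip": 29},
    {"dx": 0.63, "dy": 0.11, "dz": 0.23, "spin": 0, "grip": 29},
    {"dx": 0.84, "dy": 0.15, "dz": 0.3, "spin": 0, "grip": 29},
    {"dx": 1.05, "dy": 0.19, "dz": 0.36, "spin": 0, "grip": 29},
    {"dx": 1.26, "dy": 0.23, "dz": 0.41, "spin": 0, "grip": 29},
    {"dx": 1.48, "dy": 0.27, "dz": 0.46, "spin": 0, "grip": 29},
    {"dx": 1.69, "dy": 0.3, "dz": 0.5, "spin": 0, "grip": 29},
    {"dx": 1.91, "dy": 0.34, "dz": 0.53, "spin": 0, "grip": 29},
    {"dx": 2.13, "dy": 0.38, "dz": 0.56, "spin": 0, "grip": 29},
  ],
)

```text
time_s: 16.0
tcp_pos: [0.5746, 0.1053, 0.2028]
eef_rot: [179.9, -0.0, -79.8]
contact_force: [-6.1, -0.3, 4.4]
gripper_width: 0.0252
```

```bash
python3 rd.py
```

```text
16.0 p [-10.8  -0.2  62.8] F [-6.05  0.79  4.42] M [-0.103  2.241  0.015] 0.0252
```

Emit:
servo_tool(
  targets=[
    {"dx": 0.16, "dy": 0.03, "dz": 0.03, "spin": 0, "grip": 29},
    {"dx": 0.32, "dy": 0.06, "dz": 0.06, "spin": 0, "grip": 29},
    {"dx": 0.48, "dy": 0.09, "dz": 0.08, "spin": 0, "grip": 29},
    {"dx": 0.64, "dy": 0.12, "dz": 0.09, "spin": 0, "grip": 29},
    {"dx": 0.8, "dy": 0.14, "dz": 0.1, "spin": 0, "grip": 29},
    {"dx": 0.96, "dy": 0.17, "dz": 0.11, "spin": 0, "grip": 29},
    {"dx": 1.12, "dy": 0.2, "dz": 0.11, "spin": 0, "grip": 29},
    {"dx": 1.28, "dy": 0.23, "dz": 0.1, "spin": 0, "grip": 29},
    {"dx": 1.44, "dy": 0.26, "dz": 0.09, "spin": 0, "grip": 29},
    {"dx": 1.6, "dy": 0.29, "dz": 0.07, "spin": 0, "grip": 29},
  ],
)

```text
time_s: 16.83
tcp_pos: [0.5908, 0.1083, 0.2035]
eef_rot: [179.9, -0.0, -79.8]
contact_force: [-5.7, -1.7, 4.8]
gripper_width: 0.0257
```

```bash
python3 rd.py
```

```text
16.8333 p [ 5.7 -0.2 63.5] F [-5.86 -0.66  4.76] M [-0.128  2.026 -0.008] 0.0257
```

Emit:
servo_tool(
  targets=[
    {"dx": -0.16, "dy": -0.03, "dz": 0.02, "spin": 0, "grip": 29},
    {"dx": -0.32, "dy": -0.06, "dz": 0.03, "spin": 0, "grip": 29},
    {"dx": -0.48, "dy": -0.09, "dz": 0.04, "spin": 0, "grip": 29},
    {"dx": -0.64, "dy": -0.12, "dz": 0.04, "spin": 0, "grip": 29},
    {"dx": -0.8, "dy": -0.14, "dz": 0.03, "spin": 0, "grip": 29},
    {"dx": -0.96, "dy": -0.17, "dz": 0.02, "spin": 0, "grip": 29},
    {"dx": -1.12, "dy": -0.2, "dz": 0.01, "spin": 0, "grip": 29},
    {"dx": -1.28, "dy": -0.23, "dz": -0.01, "spin": 0, "grip": 29},
    {"dx": -1.44, "dy": -0.26, "dz": -0.04, "spin": 0, "grip": 29},
    {"dx": -1.6, "dy": -0.29, "dz": -0.07, "spin": 0, "grip": 29},
  ],
)

```text
time_s: 17.67
tcp_pos: [0.5755, 0.1061, 0.2026]
eef_rot: [-180.0, 0.0, -79.8]
contact_force: [2.7, 1.4, 2.1]
gripper_width: 0.0253
```

```bash
python3 rd.py
```

```text
17.6667 p [-9.6  0.4 62.6] F [2.93 0.9  2.15] M [ 0.078 -1.223 -0.026] 0.0253
```

Emit:
servo_tool(
  targets=[
    {"dx": -0.13, "dy": -0.02, "dz": -0.03, "spin": 0, "grip": 29},
    {"dx": -0.26, "dy": -0.05, "dz": -0.06, "spin": 0, "grip": 29},
    {"dx": -0.39, "dy": -0.07, "dz": -0.09, "spin": 0, "grip": 29},
    {"dx": -0.52, "dy": -0.09, "dz": -0.12, "spin": 0, "grip": 29},
    {"dx": -0.65, "dy": -0.12, "dz": -0.15, "spin": 0, "grip": 29},
    {"dx": -0.78, "dy": -0.14, "dz": -0.19, "spin": 0, "grip": 29},
    {"dx": -0.91, "dy": -0.16, "dz": -0.23, "spin": 0, "grip": 29},
    {"dx": -1.04, "dy": -0.19, "dz": -0.27, "spin": 0, "grip": 29},
    {"dx": -1.17, "dy": -0.21, "dz": -0.31, "spin": 0, "grip": 29},
    {"dx": -1.3, "dy": -0.23, "dz": -0.36, "spin": 0, "grip": 29},
  ],
)

```text
time_s: 18.5
tcp_pos: [0.5624, 0.1036, 0.1987]
eef_rot: [180.0, -0.0, -79.8]
contact_force: [3.7, 0.5, 2.6]
gripper_width: 0.0254
```

```bash
python3 rd.py
```

```text
18.5 p [-23.1   0.3  58.7] F [ 3.75 -0.18  2.6 ] M [-0.028 -1.246 -0.039] 0.0254
```

Emit:
servo_tool(
  targets=[
    {"dx": -0.12, "dy": -0.02, "dz": -0.04, "spin": 0, "grip": 29},
    {"dx": -0.24, "dy": -0.04, "dz": -0.08, "spin": 0, "grip": 29},
    {"dx": -0.36, "dy": -0.06, "dz": -0.13, "spin": 0, "grip": 29},
    {"dx": -0.48, "dy": -0.09, "dz": -0.18, "spin": 0, "grip": 29},
    {"dx": -0.6, "dy": -0.11, "dz": -0.23, "spin": 0, "grip": 29},
    {"dx": -0.72, "dy": -0.13, "dz": -0.28, "spin": 0, "grip": 29},
    {"dx": -0.84, "dy": -0.15, "dz": -0.33, "spin": 0, "grip": 29},
    {"dx": -0.96, "dy": -0.17, "dz": -0.38, "spin": 0, "grip": 29},
    {"dx": -1.08, "dy": -0.19, "dz": -0.44, "spin": 0, "grip": 29},
    {"dx": -1.2, "dy": -0.22, "dz": -0.5, "spin": 0, "grip": 29},
  ],
)

```text
time_s: 19.33
tcp_pos: [0.5504, 0.1015, 0.1938]
eef_rot: [-180.0, 0.0, -79.8]
contact_force: [2.5, 1.4, 3.5]
gripper_width: 0.0251
```

```bash
python3 rd.py
```

```text
19.3333 p [-35.2   0.3  53.8] F [2.72 0.95 3.5 ] M [ 0.09  -1.267  0.027] 0.0251
```

```bash
cat > grav.py <<'E'
from h import *
# dir, knob base angle, tcp x(mm), Fx,Fz,My
d=[(1,0,16.1,-1.37,.31,.583),(1,0,31.3,-1.61,.92,.513),(-1,0,17.8,6.81,-.13,-2.448),(-1,0,3.8,8.59,7.32,-2.885),(-1,0,-13.1,6.88,6.29,-2.301),(-1,0,-28.8,5.58,4.15,-1.959),
(1,0,.3,-1.09,1.32,.643),(1,0,31.6,-1.62,1.35,.52),(1,60,-2.9,-3.1,2.06,1.045),(1,60,28.6,-4.16,1.9,1.074),(1,60,39.7,-2.84,2.72,1.33),
(1,120,-32.3,-8.67,6.18,3.406),(1,120,-10.8,-6.05,4.42,2.241),(1,120,5.7,-5.86,4.76,2.026),(-1,120,-9.6,2.93,2.15,-1.223),(-1,120,-23.1,3.75,2.6,-1.246),(-1,120,-35.2,2.72,3.5,-1.267)]
d=np.array(d);s,b,tx,Fx,Fz,My=d.T
L=np.linalg.lstsq(Fx[:,None],-(My-.03),rcond=None)[0][0];print("lever",L)
def run(use,corr,off):
    w=np.array(use);kx=tx-s*1.7;kz=np.sqrt(74**2-kx**2);th=b+np.degrees(np.arcsin(kx/74));xc=kx-s*off
    fx=-(My-.03)/.34 if corr else Fx
    tau=(-kz*fx+xc*Fz)/1e3
    A=np.c_[s,np.cos(np.radians(th)),np.sin(np.radians(th))][w]   # tau = D s - (a cos + b sin)
    c,_,_,_=np.linalg.lstsq(A,tau[w],rcond=None);res=tau[w]-A@c
    return np.r_[c[0],np.hypot(c[1],c[2]),np.degrees(np.arctan2(c[2],c[1]))%360].round(3),res.std().round(3),res.round(2)
# tau_g=-(a cos+b sin)=M cos(th-phi): max when plug level at +x -> bottom at phi+90
for corr in(1,0):
  for off in(11,0):
    for u in ([True]*17,[i!=11 for i in range(17)],[i not in(2,3,4,5,11) for i in range(17)]):
      c,e,res=run(u,corr,off);print(corr,off,"D",c[0],"M",c[1],"bottom th",(c[2]+180+90)%360,e,res)
E
python3 grav.py
```

```text
lever 0.3577448394886313
1 11 D 0.318 M 0.199 bottom th 95.23000000000002 0.02 [-0.   -0.02 -0.01  0.    0.01  0.03 -0.   -0.01 -0.01 -0.03  0.01  0.07
  0.   -0.01 -0.01 -0.   -0.01]
1 11 D 0.315 M 0.199 bottom th 97.40300000000002 0.01 [ 0.   -0.01 -0.01  0.    0.    0.02 -0.   -0.    0.   -0.02  0.02  0.01
 -0.   -0.01  0.   -0.  ]
1 11 D 0.318 M 0.204 bottom th 97.08500000000004 0.009 [ 0.   -0.01  0.    0.    0.   -0.02  0.02  0.01 -0.01 -0.01  0.    0.  ]
1 0 D 0.351 M 0.219 bottom th 93.49799999999999 0.03 [-0.01 -0.02  0.04 -0.02 -0.01  0.03 -0.   -0.01 -0.01 -0.04  0.01  0.09
  0.   -0.01 -0.01 -0.01 -0.02]
1 0 D 0.347 M 0.22 bottom th 96.35300000000001 0.018 [-0.01 -0.01  0.04 -0.03 -0.01  0.03  0.    0.    0.01 -0.03  0.02  0.02
  0.01 -0.01 -0.   -0.01]
1 0 D 0.354 M 0.231 bottom th 96.68100000000004 0.011 [-0.   -0.01  0.01  0.01  0.01 -0.03  0.02  0.01 -0.   -0.    0.01 -0.  ]
0 11 D 0.296 M 0.196 bottom th 91.118 0.026 [-0.    0.01 -0.   -0.02 -0.02  0.03 -0.04  0.02  0.01  0.05 -0.04 -0.01
 -0.02  0.    0.01 -0.04  0.03]
0 11 D 0.296 M 0.196 bottom th 90.805 0.026 [-0.    0.01 -0.   -0.02 -0.02  0.03 -0.04  0.02  0.01  0.05 -0.04 -0.02
 -0.    0.01 -0.04  0.03]
0 11 D 0.292 M 0.188 bottom th 89.93899999999996 0.028 [-0.01  0.01 -0.04  0.02  0.01  0.05 -0.04 -0.02  0.01  0.01 -0.04  0.02]
0 0 D 0.329 M 0.217 bottom th 89.75999999999999 0.031 [-0.01  0.01  0.05 -0.05 -0.03  0.03 -0.03  0.02  0.01  0.04 -0.05  0.02
 -0.02  0.    0.01 -0.04  0.02]
0 0 D 0.328 M 0.217 bottom th 90.36900000000003 0.031 [-0.01  0.01  0.05 -0.05 -0.03  0.03 -0.03  0.02  0.01  0.04 -0.05 -0.02
  0.01  0.01 -0.04  0.02]
0 0 D 0.327 M 0.215 bottom th 90.406 0.026 [-0.01  0.01 -0.03  0.02  0.01  0.04 -0.05 -0.01  0.01  0.01 -0.04  0.02]
```

Emit:
servo_tool(
  targets=[
    {"dx": 0.12, "dy": 0.02, "dz": 0.05, "spin": 0, "grip": 29},
    {"dx": 0.25, "dy": 0.04, "dz": 0.1, "spin": 0, "grip": 29},
    {"dx": 0.37, "dy": 0.07, "dz": 0.15, "spin": 0, "grip": 29},
    {"dx": 0.5, "dy": 0.09, "dz": 0.2, "spin": 0, "grip": 29},
    {"dx": 0.5, "dy": 0.09, "dz": 0.2, "spin": 0, "grip": 10},
    {"dx": 0.5, "dy": 0.09, "dz": 0.2, "spin": 0, "grip": 10},
    {"dx": 0.5, "dy": 0.09, "dz": 0.2, "spin": 0, "grip": 10},
    {"dx": 0.5, "dy": 0.09, "dz": 0.2, "spin": 0, "grip": 10},
    {"dx": 0.5, "dy": 0.09, "dz": 0.2, "spin": 0, "grip": 10},
    {"dx": 0.5, "dy": 0.09, "dz": 0.2, "spin": 0, "grip": 10},
  ],
  squeeze=20,
)

```text
time_s: 20.17
tcp_pos: [0.5536, 0.1017, 0.1952]
eef_rot: [179.8, -0.0, -79.8]
contact_force: [-6.5, -1.1, 3.1]
gripper_width: 0.0205
```

```bash
python3 rd.py; python3 wh.py c; python3 - <<'E'
import cv2,numpy as np
b=cv2.imread("pics/side_c.png")[110:235,265:390];a=cv2.imread("pics/scene_c.png")[180:320,250:390]
cv2.imwrite("pics/v2.png",np.hstack([cv2.resize(b,(390,390),interpolation=3),cv2.resize(a,(390,390),interpolation=3)]))
E
```

```text
20.1667 p [-32.   -0.1  55.2] F [-6.61  0.12  3.11] M [ 0.372  2.415 -0.016] 0.0205
{'scene': 4, 'side': 3} theta mod60 -26.0 4.138555607292293
```

View pics/v2.png

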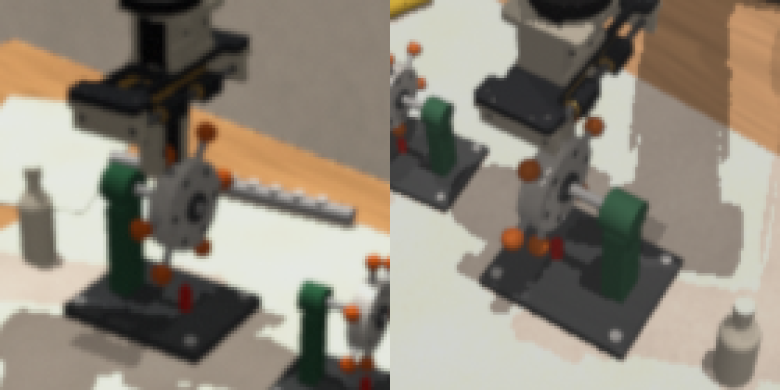

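Emit:
servo_tool(
  targets=[
    {"dx": 0.15, "dy": 0.03, "dz": 0.05, "spin": 0, "grip": 10},
    {"dx": 0.25, "dy": 0.05, "dz": 0.1, "spin": 0, "grip": 10},
    {"dx": 0.25, "dy": 0.05, "dz": 0.1, "spin": 0, "grip": 10},
    {"dx": 0.25, "dy": 0.05, "dz": 0.1, "spin": 0, "grip": 10},
    {"dx": 0.25, "dy": 0.05, "dz": 0.1, "spin": 0, "grip": 10},
    {"dx": 0.25, "dy": 0.05, "dz": 0.1, "spin": 0, "grip": 10},
    {"dx": 0.25, "dy": 0.05, "dz": 0.1, "spin": 0, "grip": 10},
    {"dx": 0.25, "dy": 0.05, "dz": 0.1, "spin": 0, "grip": 10},
    {"dx": 0.25, "dy": 0.05, "dz": 0.1, "spin": 0, "grip": 10},
    {"dx": 0.25, "dy": 0.05, "dz": 0.1, "spin": 0, "grip": 10},
  ],
)

```text
time_s: 21.1
tcp_pos: [0.555, 0.1019, 0.1959]
eef_rot: [179.6, -0.0, -79.8]
contact_force: [-9.2, -0.9, 5.9]
gripper_width: 0.0206
```

```bash
python3 rd.py; python3 wh.py d;python3 wh.py e; python3 rd.py
```

```text
21.1 p [-30.6  -0.1  55.9] F [-9.18  0.75  5.86] M [0.621 3.682 0.054] 0.0206
{'scene': 4, 'side': 1} theta mod60 -24.5 1.967462037982771
{'scene': 4, 'side': 2} theta mod60 -24.0 2.8791091199078034
21.3 p [-30.6  -0.1  55.9] F [-9.22  2.03  4.74] M [ 0.592  3.659 -0.013] 0.0203
```

```bash
python3 -c "
from plant import r
print(r.close_job())"
```

```text
the job is handed in; nothing more can be done
None
```

I turned the wheel about 97° from where it started, which by my estimate puts its heavy side within a few degrees of straight down. I handed in at about 21 s with the fingers still gripping an upper knob. The hand-in reports no verdict, so I can't confirm it passed.

**Finding the heavy side:** I pushed the knobs both ways and fitted 17 force readings. I took 96° of joint angle as the point where the heavy side is at the bottom.
- **Wrist-moment fits:** after dropping one outlying reading, these gave 96–97° (93–95° with it included), a gravity moment of about 0.20 N m and a drag of about 0.32 N m. The stated drag is 0.28, so my figure probably includes some finger friction.
- **Wrist-force fits:** these readings are noisier and gave 90–91°. Both sets are well inside the 17° tolerance.

**Last checks:**
- **Wheel angle:** it stands at about 95.5–96° by the camera fit and the arm position, though those two fits had only 5–6 knobs visible across both cameras.
- **Standing still:** the arm position did not change between the last two readings.
- **Grip:** squeeze set to 20 N on the knob about 24° left of the top. The jaws read 20.3 mm on a 22 mm knob, so they may be slightly off its centre.
- **Residual push:** the tool also carries about 10 N of leftover push against the bearing drag.
- **Bystanders:** I never moved the arm near the bottle, screwdriver or box. The bottle looked unmoved in the last pictures; I did not measure any of the three again.

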